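# Clip the lunch container shut, corner by opposite corner

## Task

Close the clear food container: first push its lid fully home by the pad in the middle, then snap down all four clips one at a time in crosswise order - any clip first, next the one diagonally opposite, then the remaining two. Be gentle with the thin plastic (never bear on it with more than 25 N), make sure that every clip has snapped flat and stays so, and leave the other things on the table where they are.

Things in the scene. Friction and masses are not known exactly. Their poses are not given: they have to be found in the camera images.
- container: clear food box, 130 (x) by 180 (y) by 66 high, fixed, with white lid and grey clips. Origin: centre of the underside, z up, x away from the robot (yaw within 0.5). A clip pressed 42 from its hinge resists with up to about 8 to 12 N half-way down, then less; only in its last 0.04 rad does it pull itself flat, and let go before that it springs up. When flat it meets a hard stop
- lid (a joint): how far the lid stands above its home position, in m: 0 = fully home, range 0 to 0.012. It moves straight up and down in a tight seal that drags with about 5 N and stays where it is left; at 0 it meets a hard stop. Push it at the pad in its middle.
- lid_pad (a point): centre of the top of the round raised pad (48 across, 3 high) in the middle of the lid; 75 above the container's underside when the lid is home (lid plate 116 x 174, its top 3 lower)
- clip_a (a joint): angle (rad) of the clip at the container's far left (+x, +y) corner, opposite clip_c: 0 = up (0.65 rad above flat), 0.65 = snapped flat over the lid's rim. Bar 54 long, 26 wide, 5 thick, reaching from its hinge towards the container's middle. Hinge axis parallel to the container's y, at x = +68, y = +55 in its frame and z = 81.5, but set up to 6 higher or lower (firm, not measured, each clip its own)
- clip_b (a joint): angle (rad) of the clip at the container's far right (+x, -y) corner, opposite clip_d: 0 = up (0.65 rad above flat), 0.65 = snapped flat over the lid's rim. Bar 54 long, 26 wide, 5 thick, reaching from its hinge towards the container's middle. Hinge axis parallel to the container's y, at x = +68, y = -55 in its frame and z = 81.5, but set up to 6 higher or lower (firm, not measured, each clip its own)
- clip_c (a joint): angle (rad) of the clip at the container's near right (-x, -y) corner, opposite clip_a: 0 = up (0.65 rad above flat), 0.65 = snapped flat over the lid's rim. Bar 54 long, 26 wide, 5 thick, reaching from its hinge towards the container's middle. Hinge axis parallel to the container's y, at x = -68, y = -55 in its frame and z = 81.5, but set up to 6 higher or lower (firm, not measured, each clip its own)
- clip_d (a joint): angle (rad) of the clip at the container's near left (-x, +y) corner, opposite clip_b: 0 = up (0.65 rad above flat), 0.65 = snapped flat over the lid's rim. Bar 54 long, 26 wide, 5 thick, reaching from its hinge towards the container's middle. Hinge axis parallel to the container's y, at x = -68, y = +55 in its frame and z = 81.5, but set up to 6 higher or lower (firm, not measured, each clip its own)
- jar_tan: bystander: square glass spice jar, tan filling, 46 x 46 x 96 high; origin: centre of its underside
- salt_shaker: bystander: glass salt shaker with a metal top, 44 across, 90 high; origin: centre of its underside
- kitchen_timer: bystander: white round wind-up timer, 58 across, 42 high; origin: centre of its underside

How it is judged:
On the way, in this order (a step that is already met when the one before it is completed fails the run):
1. the lid is fully home (within 1.5 mm), all four clips still up (value of joint lid below 0.0015 m and value of joint each of clip_a, clip_b, clip_c, clip_d below 0.5 rad), for 0.2 s.
2. one clip is snapped flat (within 0.025 rad), the other three still up (((value of joint clip_a above 0.625 rad and value of joint each of clip_b, clip_c, clip_d below 0.5 rad) or (value of joint each of clip_a, clip_c, clip_d below 0.5 rad and value of joint clip_b above 0.625 rad) or (value of joint each of clip_a, clip_b, clip_d below 0.5 rad and value of joint clip_c above 0.625 rad) or (value of joint each of clip_a, clip_b, clip_c below 0.5 rad and value of joint clip_d above 0.625 rad))), for 0.2 s.
3. the clip diagonally opposite is snapped flat too, the other two still up (((value of joint each of clip_a, clip_c above 0.625 rad and value of joint each of clip_b, clip_d below 0.5 rad) or (value of joint each of clip_a, clip_c below 0.5 rad and value of joint each of clip_b, clip_d above 0.625 rad))), for 0.2 s.
4. a third clip is snapped flat (((value of joint clip_a below 0.5 rad and value of joint each of clip_b, clip_c, clip_d above 0.625 rad) or (value of joint each of clip_a, clip_c, clip_d above 0.625 rad and value of joint clip_b below 0.5 rad) or (value of joint each of clip_a, clip_b, clip_d above 0.625 rad and value of joint clip_c below 0.5 rad) or (value of joint each of clip_a, clip_b, clip_c above 0.625 rad and value of joint clip_d below 0.5 rad))), for 0.2 s.
At the end, for the whole second after the job is handed in: The lid is home (within 1.5 mm), all four clips lie flat (within 0.025 rad), and the bystanders are at rest (value of joint lid below 0.0015 m and value of joint each of clip_a, clip_b, clip_c, clip_d above 0.625 rad and linear speed of each of jar_tan, salt_shaker, kitchen_timer below 0.02 m/s); the robot touches nothing.
It fails at once if the robot bears on the container, its lid or its clips with more than 25 N (contact force between any of the fingers, the arm and container above 25 N).
It fails at once if two clips of one side are shut while both others are up ((value of joint each of clip_a, clip_b above 0.625 rad and value of joint each of clip_c, clip_d below 0.5 rad) or (value of joint each of clip_a, clip_d below 0.5 rad and value of joint each of clip_b, clip_c above 0.625 rad) or (value of joint each of clip_a, clip_b below 0.5 rad and value of joint each of clip_c, clip_d above 0.625 rad) or (value of joint each of clip_a, clip_d above 0.625 rad and value of joint each of clip_b, clip_c below 0.5 rad)).
It fails at once if a clip is shut while the lid stands more than 2.5 mm high (value of joint lid above 0.0025 m and value of joint any of clip_a, clip_b, clip_c, clip_d above 0.625 rad).
It fails at once if a bystander is shifted by more than 20 mm (distance of any of jar_tan, salt_shaker, kitchen_timer from where it was at the start of the episode above 0.02 m).
It also fails if it takes over 72 s, if anything falls off the work surface, if the arm or the gripper's body presses on something with over 40 N, if the wrist force passes 120 N, or if a joint passes its speed limit or range.

## Robot

A 6-joint arm with a two-finger parallel gripper is mounted at the origin on a cart in front of the work surface, level with it; the furniture and walls round the work are solid. World frame = base frame: x ahead of the robot, y to its left, z up, the work surface at z = 0. Lengths are in m, angles in rad, forces in N, time in s.
With the tool pointing down it reaches from about 0.4 to 0.825 m from the base axis. Payload 7 kg.
Tool frame: the origin (TCP) lies between the finger pads; the fingertips stand 11 mm ahead of it and the grasp point (between the pads) lies 8 mm behind it (arm.tips_ahead is the distance from the TCP to the fingertips, in m); z points along the fingers, x is the direction in which the jaws open and shut, and the axes are right-handed (so a half turn about z gives the same grasp; the last joint's range is limited). The gripper opens to 88 mm and grips with 3 to 60 N. Pads are 19 mm wide; open, the fingers measure 130 mm over their backs; the gripper's body (78 mm by 193 mm) begins 47 mm behind the grasp point.
Start: joints at [1.421, 0.359, 0.012, 0, -1.224, -0.288], TCP at [0.286, 0.611, 0.205] pointing down, gripper open.
Joint ranges: [-3.07, 3.07], [-1.43, 2.12], [-1.02, 1.25], [-3.03, 1.67], [-3.05, -0], [-3.03, 3.03]. Speed limits (rad/s): [2.39, 2.39, 3.01, 3.14, 3.14, 3.14].

## Interface

Orientations are given as [roll, pitch, yaw] about the fixed x, y, z axes, in that order (R = Rz(yaw) Ry(pitch) Rx(roll)).
In Python, from station import arm, optics, finder gives the robot as it stands. The module is installed in compiled form; this text tells all that it offers.
- The arm moves only by the tool apply_moves, never from a script. Its argument "increments" is one flat list of numbers, 6 for each row, row after row: the shift along the world's x, y, z in m, then the turn, a rotation vector about the world's x, y, z in rad. In form: [tx, ty, tz, rx, ry, rz, tx, ty, tz, rx, ry, rz, ...]. A call has 1 to 20 rows; each row shifts and turns the pose as measured when the row begins; what a row does not reach is not made up. A row lasts 1/12 s, in which the tool goes at most 41.7 mm and 7.16 degrees, less where a joint would pass 70% of its speed; a pose out of reach is approached as far as the arm can. A call with a gripper value outside its range is refused whole. "hand" is the closure, from 0 (fully open) to 1 (shut), set as the call begins (left out, the last holds). The fingers move at their own pace and stop on an object; "force" is the grip in N (left out, the last holds). Time passes only in rows, so rows that do not move let the fingers close. It gives the time, the measured TCP pose, the force and the opening at its end, in the units of the state.
- arm.get_state(): the state, without advancing time (a new reading comes with each control period).
- optics.grab_frame(name): name is "side" or "top"; returns the picture (420x560x3 uint8, red, green, blue); there is no depth.
- optics.camera_model(name): a dict with "fx", "fy", "cx", "cy" (pixels), "dist_coeffs" ([k1, k2, p1, p2, k3] as OpenCV has them; the pictures are not rectified), "world_to_cam" (4x4, takes a point from world to camera coordinates). Camera axes: x right, y up, looking along -z (the intrinsics and any distortion apply to the point x, -y, -z); pixel columns grow to the right and rows downward; lengths in m; the calibration is good to about 2 mm. A picture is of the moment at which its call begins. camera_model takes no time and is no camera call.
- arm.job_done(): hands the job in, once; it reports no verdict.
Trained networks look in the newest picture that a camera, given by its name, has taken for a name from the list of things; names that differ only in an ending like _2 or _b are one class to them, and where a whole thing is asked for, a point or a joint stands for the part that bears it (a point fixed in the world has none). Each returns a list of dicts, best first, with "conf" (0 to 1); they miss things now and then, are a little off and sometimes report something else, mostly with a low value. They report only what shows in the picture. A call takes as long as a camera call.
- finder.find_in(camera, name): "box" ([left, top, right, bottom] in pixels, round what is visible of it).
- finder.landmark_of(camera, name): "point" ([column, row] in pixels: a listed point, or the origin of a listed thing).
The state is a dict: "t": time; "q": joint angles; "qd": joint speeds; "joint_efforts": joint torques, N m; "eef_pos": TCP position; "ee_rot": TCP orientation; "force": force on the tool from outside, world axes, zero at the start; "moment": the same for the moment, N m; "width": finger opening in m.
Only numpy, scipy, OpenCV 4.12 (cv2) and the standard library are available. Lean on these libraries where they do the work, as an engineer would, in place of code of your own. Each camera call takes 0.05 s, during which the arm holds its last target. There are 200 camera calls.

## Working session

There is one attempt and no reset: what is moved stays moved. The work goes in short steps, Python scripts to look and compute and a tool call to move; the robot and the scene stay as the last step left them, time stands still between calls to the robot, and variables do not carry over. Pictures are saved under pics/ and viewed, about 8 in all and at most 12, crops included, and the job is handed in when it is done.

Besides the shell and the picture viewer there is one more tool, called after "Call:" by a JSON object that holds its "api" and its "payload", one argument or row to a line. apply_moves: Moves the arm, as the interface text tells. Its arguments: {"type":"object","properties":{"increments":{"type":"array"},"hand":{"type":"number"},"force":{"type":"number"}},"required":["increments"]}

```bash
mkdir -p pics; cat > h.py <<'E'
import numpy as np, cv2
from station import arm, optics, finder
F=np.diag([1,-1,-1.])
def proj(n,P):
    m=optics.camera_model(n);W=np.array(m["world_to_cam"])
    c=(W[:3,:3]@np.atleast_2d(P).T).T+W[:3,3]; c=c@F
    K=np.array([[m["fx"],0,m["cx"]],[0,m["fy"],m["cy"]],[0,0,1.]])
    return cv2.projectPoints(c.reshape(-1,1,3),np.zeros(3),np.zeros(3),K,np.array(m["dist_coeffs"],float))[0].reshape(-1,2)
def ray(n,uv):
    m=optics.camera_model(n);W=np.array(m["world_to_cam"])
    K=np.array([[m["fx"],0,m["cx"]],[0,m["fy"],m["cy"]],[0,0,1.]])
    p=cv2.undistortPoints(np.array(uv,float).reshape(-1,1,2),K,np.array(m["dist_coeffs"],float))[0,0]
    d=W[:3,:3].T@(F@np.array([p[0],p[1],1])); return -W[:3,:3].T@W[:3,3], d/np.linalg.norm(d)
def onz(n,uv,z):
    o,d=ray(n,uv); return o+d*(z-o[2])/d[2]
E
python3 - <<'E'
from h import *
s=arm.get_state();print({k:np.round(s[k],3) for k in("t","eef_pos","ee_rot","force","width")})
im=[]
for n in("side","top"):
    im.append(optics.grab_frame(n)); cv2.imwrite(f"pics/{n}0.png",im[-1][:,:,::-1])
    print(n,"cam at",ray(n,[280,210])[0].round(3))
    for t in("lid_pad","container","jar_tan","salt_shaker","kitchen_timer"):
        r=finder.landmark_of(n,t)
        z=0.08 if t=="lid_pad" else 0
        for e in r[:2]: print(n,t,round(e["conf"],2),np.round(e["point"],1),onz(n,e["point"],z).round(4))
    for e in finder.landmark_of(n,"clip_a")[:4]: print(n,"clip",e)
E
```

```text
{'t': np.float64(0.0), 'eef_pos': array([0.286, 0.611, 0.204]), 'ee_rot': array([-3.141e+00, -2.000e-03, -2.009e+00]), 'force': array([-0.186,  0.147,  1.03 ]), 'width': np.float64(0.088)}
side cam at [0.415 0.678 1.154]
side lid_pad 0.62 [246.9 247.2] [0.5659 0.087  0.08  ]
side lid_pad 0.61 [249.6 261.1] [0.5543 0.1221 0.08  ]
side container 0.9 [248.9 263. ] [0.5656 0.0861 0.    ]
side jar_tan 0.75 [307.6 148.2] [ 0.4554 -0.2925  0.    ]
side salt_shaker 0.78 [337.6 159. ] [ 0.3695 -0.263   0.    ]
side kitchen_timer 0.86 [319.9 176.1] [ 0.4135 -0.1985  0.    ]Traceback (most recent call last):
  File "<stdin>", line 11, in <module>
ValueError: it knows: container, jar_tan, kitchen_timer, lid_pad, salt_shaker
```

```bash
python3 - <<'E'
from h import *
im={}
for n in("side","top"):
    im[n]=optics.grab_frame(n)
    print(n,"cam at",ray(n,[280,210])[0].round(3))
    if n=="top":
      for t in("lid_pad","container","jar_tan","salt_shaker","kitchen_timer"):
        r=finder.landmark_of(n,t)
        z=0.08 if t=="lid_pad" else 0
        for e in r[:2]: print(n,t,round(e["conf"],2),np.round(e["point"],1),onz(n,e["point"],z).round(4))
    b=finder.find_in(n,"container")[0]["box"]; print(b)
    u,v=(int((b[0]+b[2])/2),int((b[1]+b[3])/2))
    c=im[n][max(0,v-75):v+75,max(0,u-100):u+100]; print("crop origin",max(0,u-100),max(0,v-75))
    cv2.imwrite(f"pics/{n}crop.png",cv2.resize(c,None,fx=4,fy=4,interpolation=cv2.INTER_CUBIC)[:,:,::-1])
E
```

```text
side cam at [0.415 0.678 1.154]
[206.5, 211.5, 290.2, 303.8]
crop origin 148 182
top cam at [ 0.267 -0.052  1.293]
top lid_pad 0.6 [234.6 184.4] [0.5615 0.079  0.08  ]
top lid_pad 0.53 [238.2 192.7] [0.542 0.07  0.08 ]
top container 0.75 [236.5 189.6] [0.5679 0.0825 0.    ]
top jar_tan 0.89 [389.9 231.6] [ 0.4694 -0.2926  0.    ]
top salt_shaker 0.59 [381.7 272.2] [ 0.3707 -0.2713  0.    ]
top kitchen_timer 0.88 [349.9 252.2] [ 0.4182 -0.1947  0.    ]
[191.1, 148.3, 277.3, 229.0]
crop origin 134 113
```

View pics/side0.png

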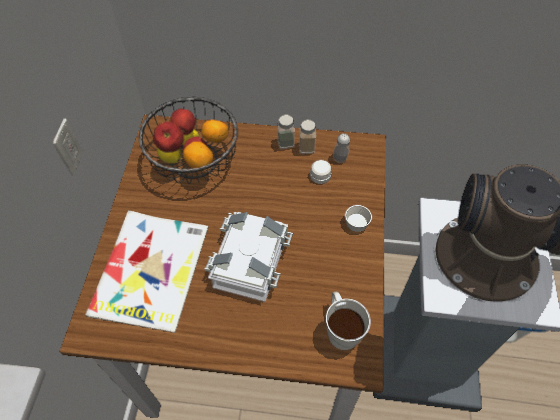

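View pics/topcrop.png

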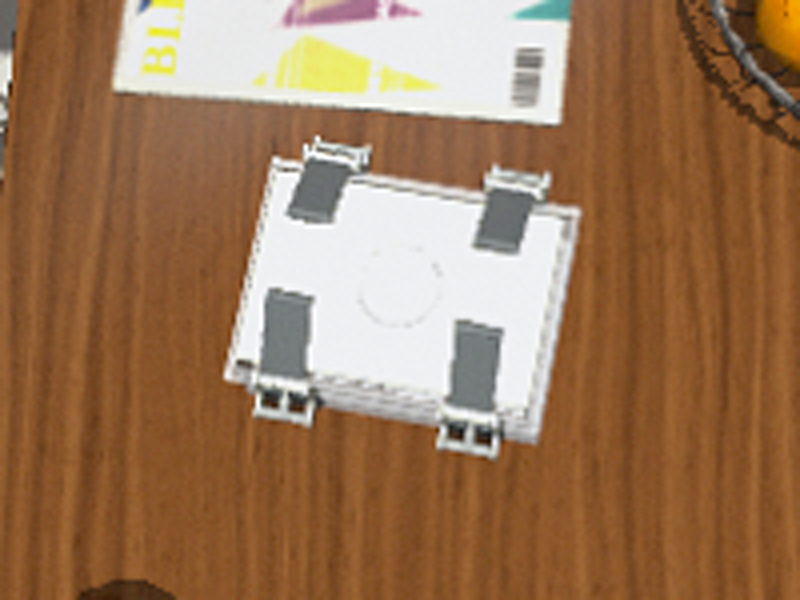

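View pics/sidecrop.png

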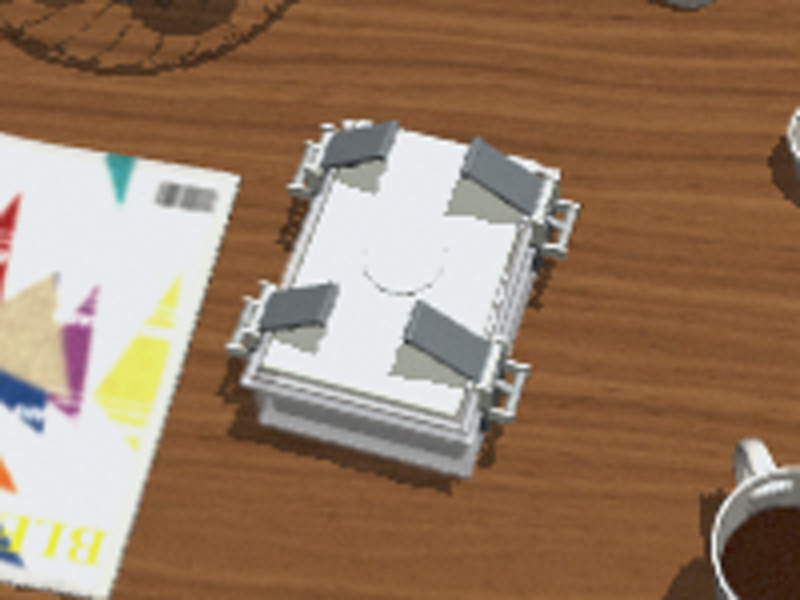

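Both views show the container clearly: pad at about (234,184.5) in top and (248.8,248.3) in side, all four clips up. I'll fit the container's pose, yaw, lid height and hinge heights from the pad and the clip ends.

```bash
python3 - <<'E'
from h import *
from scipy.optimize import least_squares
o={"top":np.array([134,113]),"side":np.array([148,182])}
obs={"top":dict(p=(400,286),a=(311,217),b=(497,247),c=(478,323),d=(289,293)),
"side":dict(p=(403,268),a=(335,302),b=(392,143),c=(471,160),d=(411,321))}
sg=dict(a=(1,1),b=(1,-1),c=(-1,-1),d=(-1,1))
def pts(v,k):
    x,y,yaw,l=v[:4]
    if k=="p": q=[0,0,.075+l]
    else:
        s=sg[k]; q=[s[0]*(.068-.054*np.cos(.65)),s[1]*.055,.0815+v[4+"abcd".index(k)]+.054*np.sin(.65)]
    c,s_=np.cos(yaw),np.sin(yaw); return [x+c*q[0]-s_*q[1],y+s_*q[0]+c*q[1],q[2]]
def res(v):
    r=[]
    for n in obs:
        P=proj(n,[pts(v,k) for k in obs[n]]); U=np.array([np.array(u)/4+o[n] for u in obs[n].values()])-.4
        r+=list((P-U).ravel())
    return np.r_[r,v[3]*30-.3*.6,v[4:]*100]
s=least_squares(res,[.565,.082,-.15,.006,0,0,0,0])
v=s.x;print("x,y,yaw,lid",v[:4].round(4),"dz",v[4:].round(4));print(res(v)[:20].reshape(2,5,2).round(2))
c,s_=np.cos(v[2]),np.sin(v[2])
for k in "abcd":
    q=sg[k][0]*.026,sg[k][1]*.055
    print(k,np.round([v[0]+c*q[0]-s_*q[1],v[1]+s_*q[0]+c*q[1]],4))
t=np.pi/2+v[2];print("tool yaw change",t-(-2.009+np.pi))
E
```

```text
x,y,yaw,lid [ 0.5632  0.0824 -0.1635 -0.0069] dz [-0.0073 -0.0054  0.0005 -0.0001]
[[[ 0.08  0.8 ]
  [-0.7  -0.63]
  [ 0.06 -0.11]
  [ 0.38  1.62]
  [-0.32  0.66]]

 [[ 0.29 -0.49]
  [-1.87  0.53]
  [-0.8  -0.1 ]
  [-0.18 -0.71]
  [ 0.29 -0.26]]]
a [0.5978 0.1324]
b [0.5799 0.0239]
c [0.5286 0.0324]
d [0.5465 0.1409]
tool yaw change 0.27469624665215386
```

Call:
{"api": "apply_moves", "payload": {
  "increments": [0.0139,-0.0265,0,0,0,0.0137,0.0139,-0.0265,0,0,0,0.0137,0.0139,-0.0265,0,0,0,0.0137,0.0139,-0.0265,0,0,0,0.0137,0.0139,-0.0265,0,0,0,0.0137,0.0139,-0.0265,0,0,0,0.0137,0.0139,-0.0265,0,0,0,0.0137,0.0139,-0.0265,0,0,0,0.0137,0.0139,-0.0265,0,0,0,0.0137,0.0139,-0.0265,0,0,0,0.0137,0.0139,-0.0265,0,0,0,0.0137,0.0139,-0.0265,0,0,0,0.0137,0.0139,-0.0265,0,0,0,0.0137,0.0139,-0.0265,0,0,0,0.0137,0.0139,-0.0265,0,0,0,0.0137,0.0139,-0.0265,0,0,0,0.0137,0.0139,-0.0265,0,0,0,0.0137,0.0139,-0.0265,0,0,0,0.0137,0.0139,-0.0265,0,0,0,0.0137,0.0139,-0.0265,0,0,0,0.0137],
  "hand": 1,
  "force": 20
}}

```text
t: 2.42
eef_pos: [0.5704, 0.0604, 0.2073]
ee_rot: [-3.136, 0.007, -1.711]
force: [0.5, 0.4, -0.7]
width: 0.0003
```

Call:
{"api": "apply_moves", "payload": {
  "increments": [-0.0035,0.011,-0.02,-0.003,0.003,-0.011,-0.0035,0.011,-0.02,-0.003,0.003,-0.011,0,0,-0.02,0,0,0,0,0,-0.015,0,0,0,0,0,-0.008,0,0,0,0,0,0,0,0,0,0,0,0,0,0,0]
}}

```text
t: 3.0
eef_pos: [0.5673, 0.0749, 0.1232]
ee_rot: [-3.137, 0.0, -1.744]
force: [-0.7, 1.0, 0.3]
width: 0.0007
```

Call:
{"api": "apply_moves", "payload": {
  "increments": [-0.002,0.004,-0.007,0,0,0.005,-0.002,0.0035,-0.006,0,0,0.005,0,0,-0.005,0,0,0,0,0,0,0,0,0]
}}

```text
t: 3.33
eef_pos: [0.5645, 0.0842, 0.1066]
ee_rot: [-3.133, 0.003, -1.732]
force: [-0.1, -0.7, 0.3]
width: 0.0008
```

```bash
python3 - <<'E'
from h import *
s=arm.get_state();print(np.round(s["eef_pos"],4),np.round(s["ee_rot"],3),np.round(s["force"],2))
c=[cv2.resize(optics.grab_frame(n)[a:a+120,b:b+120],None,fx=4,fy=4,interpolation=cv2.INTER_CUBIC) for n,a,b in(("top",125,175),("side",195,190))]
cv2.imwrite("pics/over.png",np.hstack(c)[:,:,::-1][:,:800*2])
print(np.hstack(c).shape)
cv2.imwrite("pics/over.png",cv2.resize(np.hstack(c),(800,400))[:,:,::-1])
E
```

```text
[0.5645 0.0842 0.1066] [-3.133e+00  3.000e-03 -1.732e+00] [-0.08 -0.75  0.32]
(480, 960, 3)
```

View pics/over.png

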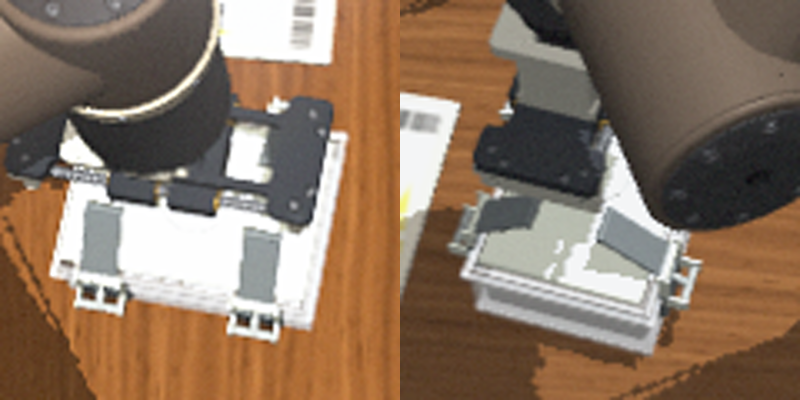

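The picture shows the closed fingers above the pad, aligned with the box, and the gripper body clear above the clips. I'll descend slowly onto the pad.

Call:
{"api": "apply_moves", "payload": {
  "increments": [-0.001,-0.0015,-0.0015,0,0,0,0,0,-0.0015,0,0,0,0,0,-0.0015,0,0,0,0,0,-0.0015,0,0,0]
}}

```text
t: 3.77
eef_pos: [0.5649, 0.0827, 0.1023]
ee_rot: [-3.13, 0.004, -1.732]
force: [0.3, 0.1, -0.3]
width: 0.0007
```

Call:
{"api": "apply_moves", "payload": {
  "increments": [0,0,-0.0015,0,0,0,0,0,-0.0015,0,0,0]
}}

```text
t: 3.93
eef_pos: [0.565, 0.0826, 0.0991]
ee_rot: [-3.13, 0.005, -1.732]
force: [-0.1, -0.3, 0.8]
width: 0.0005
```

Call:
{"api": "apply_moves", "payload": {
  "increments": [0,0,-0.0015,0,0,0,0,0,-0.0015,0,0,0]
}}

```text
t: 4.1
eef_pos: [0.565, 0.0825, 0.0957]
ee_rot: [-3.13, 0.005, -1.732]
force: [-0.2, -0.4, -0.2]
width: 0.0003
```

Call:
{"api": "apply_moves", "payload": {
  "increments": [0,0,-0.0015,0,0,0,0,0,-0.0015,0,0,0]
}}

```text
t: 4.27
eef_pos: [0.565, 0.0825, 0.0923]
ee_rot: [-3.13, 0.004, -1.732]
force: [-0.1, 0.1, 0.2]
width: 0.0004
```

Call:
{"api": "apply_moves", "payload": {
  "increments": [0,0,-0.0015,0,0,0]
}}

```text
t: 4.35
eef_pos: [0.565, 0.0825, 0.0906]
ee_rot: [-3.13, 0.004, -1.732]
force: [0.0, -0.5, -0.5]
width: 0.0005
```

Call:
{"api": "apply_moves", "payload": {
  "increments": [0,0,-0.001,0,0,0]
}}

```text
t: 4.43
eef_pos: [0.5649, 0.0825, 0.0893]
ee_rot: [-3.13, 0.004, -1.732]
force: [0.4, 0.1, 0.0]
width: 0.0003
```

Call:
{"api": "apply_moves", "payload": {
  "increments": [0,0,-0.001,0,0,0]
}}

```text
t: 4.52
eef_pos: [0.5648, 0.0824, 0.0881]
ee_rot: [-3.13, 0.004, -1.732]
force: [1.4, -0.7, 0.7]
width: 0.0004
```

Call:
{"api": "apply_moves", "payload": {
  "increments": [0,0,-0.001,0,0,0]
}}

```text
t: 4.6
eef_pos: [0.5649, 0.0824, 0.0871]
ee_rot: [-3.13, 0.004, -1.732]
force: [0.2, -0.1, -1.3]
width: 0.0006
```

Call:
{"api": "apply_moves", "payload": {
  "increments": [0,0,-0.0008,0,0,0]
}}

```text
t: 4.68
eef_pos: [0.5649, 0.0824, 0.0861]
ee_rot: [-3.13, 0.004, -1.732]
force: [-0.8, -0.6, 0.6]
width: 0.0002
```

Call:
{"api": "apply_moves", "payload": {
  "increments": [0,0,-0.0008,0,0,0]
}}

```text
t: 4.77
eef_pos: [0.5649, 0.0825, 0.0852]
ee_rot: [-3.13, 0.004, -1.732]
force: [0.5, -1.2, -0.1]
width: 0.0002
```

```bash
python3 - <<'E'
from h import *
s=arm.get_state();print(arm.tips_ahead,np.round(s["eef_pos"],4),np.round(s["force"],2))
E
```

```text
0.011 [0.5649 0.0825 0.0852] [ 0.52 -1.17 -0.11]
```

Call:
{"api": "apply_moves", "payload": {
  "increments": [0,0,-0.0008,0,0,0]
}}

```text
t: 4.85
eef_pos: [0.5649, 0.0825, 0.0844]
ee_rot: [-3.13, 0.004, -1.732]
force: [-0.2, -0.0, 0.5]
width: 0.0002
```

Call:
{"api": "apply_moves", "payload": {
  "increments": [0,0,-0.0008,0,0,0]
}}

```text
t: 4.93
eef_pos: [0.5649, 0.0825, 0.0835]
ee_rot: [-3.13, 0.004, -1.732]
force: [1.2, -0.3, -0.3]
width: 0.0003
```

Call:
{"api": "apply_moves", "payload": {
  "increments": [0,0,-0.0008,0,0,0]
}}

```text
t: 5.02
eef_pos: [0.565, 0.0825, 0.0827]
ee_rot: [-3.13, 0.004, -1.732]
force: [-0.6, -0.3, 0.1]
width: 0.0003
```

Call:
{"api": "apply_moves", "payload": {
  "increments": [0,0,-0.0008,0,0,0]
}}

```text
t: 5.1
eef_pos: [0.565, 0.0825, 0.0818]
ee_rot: [-3.13, 0.004, -1.732]
force: [-0.1, -0.1, -0.6]
width: 0.0009
```

```bash
python3 - <<'E'
from h import *
c=[cv2.resize(optics.grab_frame(n)[a:a+100,b:b+100],(400,400),interpolation=cv2.INTER_CUBIC) for n,a,b in(("top",135,185),("side",205,200))]
cv2.imwrite("pics/low.png",np.hstack(c)[:,:,::-1])
p=arm.get_state()["eef_pos"]-[0,0,.011]; print(proj("top",p),proj("side",p))
E
```

```text
[[233.56819136 183.92923168]] [[247.86528943 247.52621883]]
```

View pics/low.png

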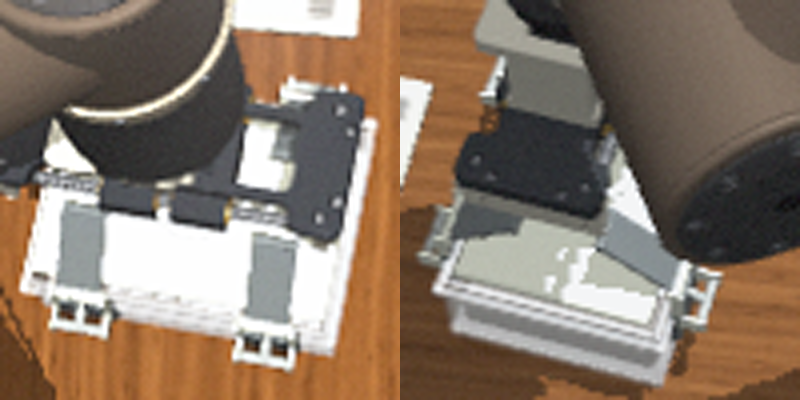

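Call:
{"api": "apply_moves", "payload": {
  "increments": [0,0,-0.0008,0,0,0]
}}

```text
t: 5.28
eef_pos: [0.565, 0.0825, 0.0811]
ee_rot: [-3.13, 0.004, -1.732]
force: [0.2, 0.0, 0.4]
width: 0.0004
```

Call:
{"api": "apply_moves", "payload": {
  "increments": [0,0,-0.0008,0,0,0]
}}

```text
t: 5.37
eef_pos: [0.565, 0.0825, 0.0802]
ee_rot: [-3.13, 0.004, -1.732]
force: [0.0, 0.2, -0.3]
width: 0.0007
```

Call:
{"api": "apply_moves", "payload": {
  "increments": [0,0,-0.0008,0,0,0]
}}

```text
t: 5.45
eef_pos: [0.565, 0.0825, 0.0794]
ee_rot: [-3.13, 0.004, -1.732]
force: [-0.4, 0.4, -0.0]
width: 0.0006
```

Call:
{"api": "apply_moves", "payload": {
  "increments": [0,0,-0.0008,0,0,0]
}}

```text
t: 5.53
eef_pos: [0.565, 0.0825, 0.0785]
ee_rot: [-3.13, 0.004, -1.732]
force: [-0.8, -0.4, 0.3]
width: 0.0004
```

Call:
{"api": "apply_moves", "payload": {
  "increments": [0,0,-0.0008,0,0,0]
}}

```text
t: 5.62
eef_pos: [0.5651, 0.0825, 0.0776]
ee_rot: [-3.13, 0.004, -1.732]
force: [-0.4, -0.3, -0.1]
width: 0.0004
```

Call:
{"api": "apply_moves", "payload": {
  "increments": [0,0,-0.0008,0,0,0]
}}

```text
t: 5.7
eef_pos: [0.565, 0.0825, 0.0767]
ee_rot: [-3.13, 0.004, -1.732]
force: [-0.4, 0.8, -0.5]
width: 0.0001
```

Call:
{"api": "apply_moves", "payload": {
  "increments": [0,0,-0.0008,0,0,0]
}}

```text
t: 5.78
eef_pos: [0.565, 0.0825, 0.0758]
ee_rot: [-3.13, 0.004, -1.732]
force: [0.3, 0.8, 1.5]
width: 0.0007
```

Call:
{"api": "apply_moves", "payload": {
  "increments": [0,0,-0.0008,0,0,0]
}}

```text
t: 5.87
eef_pos: [0.565, 0.0825, 0.0749]
ee_rot: [-3.13, 0.004, -1.732]
force: [-0.5, -0.1, 0.3]
width: 0.0006
```

```bash
python3 - <<'E'
from h import *
from scipy.optimize import least_squares
o={"top":np.array([134,113]),"side":np.array([148,182])}
T=dict(top={'p':(400,286)},side={'p':(403,268)})
# pure triangulation of pad and clip tips
obs={"top":dict(p=(400,286),a=(311,217),b=(497,247),c=(478,323),d=(289,293)),
"side":dict(p=(403,268),a=(335,302),b=(392,143),c=(471,160),d=(411,321))}
for k in "pabcd":
    U={n:np.array(obs[n][k])/4+o[n]-.4 for n in obs}
    (o1,d1),(o2,d2)=[ray(n,U[n]) for n in obs]
    t=np.linalg.lstsq(np.c_[d1,-d2],o2-o1,rcond=None)[0]; A,B=o1+t[0]*d1,o2+t[1]*d2
    print(k,((A+B)/2).round(4),"gap",np.linalg.norm(A-B).round(4))
def W(x,y,yaw,z0):
    c,s=np.cos(yaw),np.sin(yaw);R=np.array([[c,-s,0],[s,c,0],[0,0,1]])
    f=lambda w,h,z:[(R@[i*w/2,j*h/2,z])+[x,y,z0] for i,j in((1,1),(1,-1),(-1,-1),(-1,1))]
    return f(.130,.180,.066),f(.116,.174,.072),f(.13,.18,0)
ims=[]
for n in("top","side"):
    im=cv2.imread("pics/%scrop.png"%n)
    for z0,col in((0,(0,0,255)),(-.015,(255,0,0))):
        for P in W(.5632,.0824,-.1635,z0):
            q=((proj(n,P)-o[n]+.5)*4).astype(int); cv2.polylines(im,[q],True,col,1)
    ims.append(im[100:520,180:620] if n=="top" else im[100:520,200:640])
out=np.hstack(ims); cv2.imwrite("pics/wire.png",cv2.resize(out,(800,382)))
E
```

```text
p [0.5646 0.0829 0.0669] gap 0.0015
a [0.5939 0.1309 0.1077] gap 0.0024
b [0.5777 0.0242 0.1094] gap 0.0016
c [0.531  0.0335 0.1147] gap 0.0043
d [0.5488 0.1404 0.1125] gap 0.0012
```

View pics/wire.png

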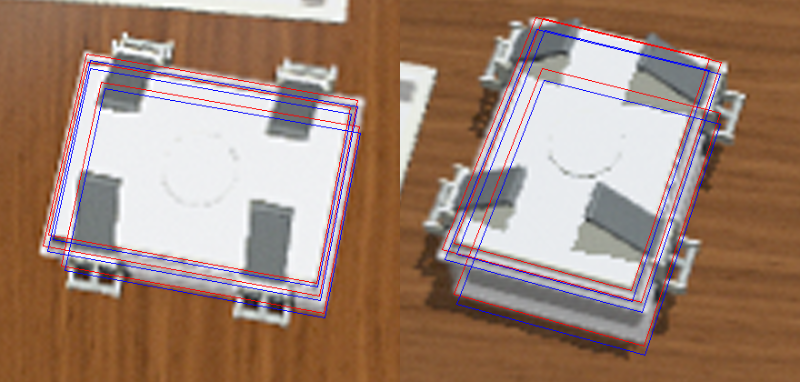

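```bash
python3 - <<'E'
from h import *
im=optics.grab_frame("side"); cv2.imwrite("pics/side_now.png",im[:,:,::-1])
a=cv2.imread("pics/side0.png")[235:310,200:275]; b=im[235:310,200:275,::-1]
f=lambda z:cv2.resize(z,(400,400),interpolation=cv2.INTER_CUBIC)
cv2.imwrite("pics/cmp.png",np.hstack([f(a),f(b)]))
s=arm.get_state(); print({k:np.round(s[k],3) for k in("q","joint_efforts","force","moment","eef_pos")})
E
```

```text
{'q': array([ 0.49 ,  0.301, -0.402,  0.005, -0.856,  0.916]), 'joint_efforts': array([ 2.2000e-02, -4.8855e+01,  2.4253e+01,  5.7380e+00,  1.1300e-01,
        0.0000e+00]), 'force': array([-0.967,  0.382, -0.657]), 'moment': array([-0.036,  0.012,  0.025]), 'eef_pos': array([0.565, 0.082, 0.075])}
```

View pics/cmp.png

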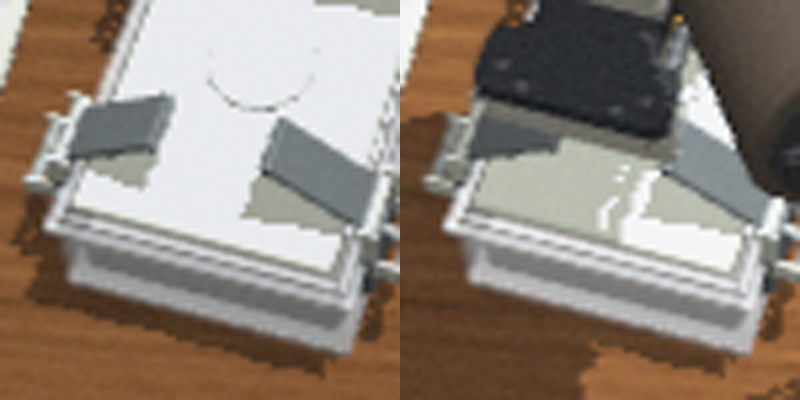

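```bash
python3 - <<'E'
from h import *
s=arm.get_state();p=np.array(s["eef_pos"]);yaw=-.1635
ex=np.array([np.cos(yaw),np.sin(yaw),0]);ey=np.array([-ex[1],ex[0],0])
for dz in(.045,.055,.065,.08):
    P=[p+i*.039*ex+j*.0965*ey+[0,0,dz] for i,j in((1,1),(-1,1))]
    print(dz,((proj("side",P)-[200,235])*5.333+[400,0]).round(0).tolist())
E
```

```text
0.045 [[484.0, 184.0], [666.0, 232.0]]
0.055 [[482.0, 172.0], [665.0, 220.0]]
0.065 [[479.0, 161.0], [664.0, 209.0]]
0.08 [[475.0, 143.0], [662.0, 192.0]]
```

Call:
{"api": "apply_moves", "payload": {
  "increments": [0,0,-0.0008,0,0,0,0,0,-0.0008,0,0,0]
}}

```text
t: 6.08
eef_pos: [0.565, 0.0825, 0.0731]
ee_rot: [-3.13, 0.004, -1.732]
force: [-0.8, 0.4, 0.2]
width: 0.0002
```

Call:
{"api": "apply_moves", "payload": {
  "increments": [0,0,-0.0008,0,0,0,0,0,-0.0008,0,0,0]
}}

```text
t: 6.25
eef_pos: [0.565, 0.0825, 0.0713]
ee_rot: [-3.13, 0.004, -1.732]
force: [-0.3, -0.4, -0.2]
width: 0.0005
```

Call:
{"api": "apply_moves", "payload": {
  "increments": [0,0,-0.0008,0,0,0,0,0,-0.0008,0,0,0]
}}

```text
t: 6.42
eef_pos: [0.565, 0.0825, 0.0695]
ee_rot: [-3.13, 0.004, -1.732]
force: [-0.9, -1.0, -0.2]
width: 0.0005
```

```bash
python3 - <<'E'
from h import *
for tp,sd in(((178,177.5),(249.4,253.5)),((183,155),(212.8,244.5))):
    (o1,d1),(o2,d2)=ray("top",tp),ray("side",sd)
    t=np.linalg.lstsq(np.c_[d1,-d2],o2-o1,rcond=None)[0];A,B=o1+t[0]*d1,o2+t[1]*d2
    print(((A+B)/2).round(3),np.linalg.norm(A-B).round(3))
ims=[]
for n,a,b in(("top",125,165),("side",185,185)):
    i=optics.grab_frame(n); cv2.imwrite(f"pics/{n}_n2.png",i[:,:,::-1])
    ims.append(cv2.resize(i[a:a+115,b:b+115],(400,400),interpolation=cv2.INTER_CUBIC))
cv2.imwrite("pics/n2.png",np.hstack(ims)[:,:,::-1])
E
```

```text
[0.539 0.181 0.226] 0.001
[0.601 0.172 0.226] 0.027
```

View pics/n2.png

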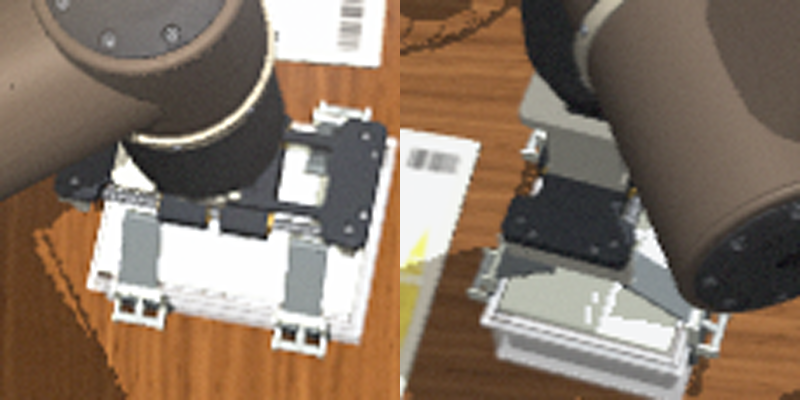

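```bash
python3 - <<'E'
from h import *
N=8
up=lambda i:cv2.resize(i,None,fx=N,fy=N,interpolation=cv2.INTER_CUBIC)
full={}
def place(n,img,a,b,w):
    c=np.zeros((420*4,560*4,3),np.uint8); c[a*4:(a+w)*4,b*4:(b+w)*4]=cv2.resize(img,(w*4,w*4),interpolation=cv2.INTER_AREA); return c
ov=cv2.imread("pics/over.png");lo=cv2.imread("pics/low.png")
for n,h in(("top",0),("side",1)):
    S={.1066:place(n,ov[:,h*400:h*400+400],*((125,175) if n=="top" else (195,190)),120),
       .0818:place(n,lo[:,h*400:h*400+400],*((135,185) if n=="top" else (205,200)),100)}
    if n=="side": S[.0749]=cv2.resize(cv2.imread("pics/side_now.png"),None,fx=4,fy=4,interpolation=cv2.INTER_CUBIC)
    n2=cv2.resize(cv2.imread(f"pics/{n}_n2.png"),None,fx=4,fy=4,interpolation=cv2.INTER_CUBIC)
    # plate region px
    x0,y0,x1,y1=(258,158,277,197) if n=="top" else (214,236,252,259)
    t=n2[y0*4:y1*4,x0*4:x1*4]
    for z,im in S.items():
        r=cv2.matchTemplate(im,t,cv2.TM_CCOEFF_NORMED);_,m,_,l=cv2.minMaxLoc(r)
        print(n,z,round(m,2),"shift to n2 px",np.round([x0-l[0]/4,y0-l[1]/4],2))
    c=np.array([[.565+.0157,.0825+.095,0],[.565-.0157,.0825-.095,0]])[h==0 and 1 or 0]
    for z in(.1066,.0818,.0749): print(" pred",z,(proj(n,c+[0,0,.0695+.119])-proj(n,c+[0,0,z+.119])).round(2))
E
```

```text
top 0.1066 0.78 shift to n2 px [1.5  3.75]
top 0.0818 0.94 shift to n2 px [0.   1.25]
 pred 0.1066 [[0.55 4.53]]
 pred 0.0818 [[0.18 1.47]]
 pred 0.0749 [[0.08 0.64]]
side 0.1066 0.81 shift to n2 px [2.25 8.75]
side 0.0818 0.83 shift to n2 px [0.5 3. ]
side 0.0749 0.93 shift to n2 px [0.   1.25]
 pred 0.1066 [[1.51 8.8 ]]
 pred 0.0818 [[0.49 2.86]]
 pred 0.0749 [[0.21 1.25]]
```

Call:
{"api": "apply_moves", "payload": {
  "increments": [0,0,-0.0008,0,0,0,0,0,-0.0008,0,0,0]
}}

```text
t: 6.68
eef_pos: [0.565, 0.0825, 0.0679]
ee_rot: [-3.13, 0.004, -1.732]
force: [-0.8, 0.8, -0.3]
width: 0.0006
```

Call:
{"api": "apply_moves", "payload": {
  "increments": [0,0,-0.0008,0,0,0,0,0,-0.0008,0,0,0]
}}

```text
t: 6.85
eef_pos: [0.5651, 0.0825, 0.0662]
ee_rot: [-3.13, 0.004, -1.732]
force: [0.4, 0.2, -0.0]
width: 0.0006
```

Call:
{"api": "apply_moves", "payload": {
  "increments": [0,0,-0.0008,0,0,0,0,0,-0.0008,0,0,0]
}}

```text
t: 7.02
eef_pos: [0.565, 0.0826, 0.0644]
ee_rot: [-3.13, 0.004, -1.732]
force: [-0.8, -0.6, -0.3]
width: 0.0006
```

Call:
{"api": "apply_moves", "payload": {
  "increments": [0,0,-0.0008,0,0,0,0,0,-0.0008,0,0,0]
}}

```text
t: 7.18
eef_pos: [0.565, 0.0825, 0.0626]
ee_rot: [-3.13, 0.004, -1.732]
force: [0.1, -0.4, 0.4]
width: -0.0
```

Call:
{"api": "apply_moves", "payload": {
  "increments": [0,0,-0.0008,0,0,0,0,0,-0.0008,0,0,0]
}}

```text
t: 7.35
eef_pos: [0.565, 0.0825, 0.0608]
ee_rot: [-3.13, 0.004, -1.732]
force: [0.5, 0.3, -0.4]
width: 0.0
```

Call:
{"api": "apply_moves", "payload": {
  "increments": [0,0,-0.0008,0,0,0,0,0,-0.0008,0,0,0]
}}

```text
t: 7.52
eef_pos: [0.565, 0.0825, 0.059]
ee_rot: [-3.13, 0.004, -1.732]
force: [-0.1, 0.6, 0.1]
width: 0.0004
```

```bash
python3 - <<'E'
from h import *
i=optics.grab_frame("side"); cv2.imwrite("pics/side_n3.png",i[:,:,::-1])
cv2.imwrite("pics/n3.png",cv2.resize(i[205:305,195:295],(600,600),interpolation=cv2.INTER_CUBIC)[:,:,::-1])
s=arm.get_state();print(np.round(s["eef_pos"],4),np.round(s["force"],2))
for z in(.05,.06,.07,.075,.08,.085):print(z,((proj("side",[.565,.0825,z])-[195,205])*6).round(0))
E
```

```text
[0.5649 0.0825 0.0589] [-0.01 -0.64 -0.39]
0.05 [[320. 281.]]
0.06 [[318. 269.]]
0.07 [[317. 256.]]
0.075 [[316. 250.]]
0.08 [[315. 243.]]
0.085 [[315. 237.]]
```

View pics/n3.png

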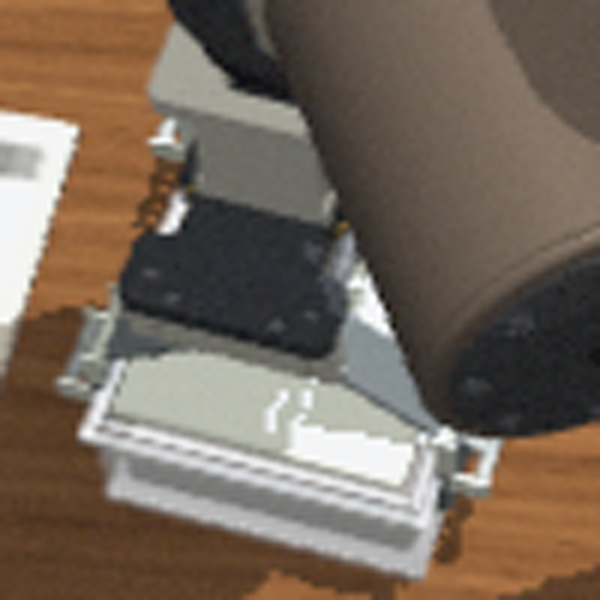

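Call:
{"api": "apply_moves", "payload": {
  "increments": [0,0,-0.001,0,0,0,0,0,-0.001,0,0,0,0,0,-0.001,0,0,0]
}}

```text
t: 7.82
eef_pos: [0.5651, 0.0825, 0.0563]
ee_rot: [-3.13, 0.004, -1.732]
force: [-1.4, 0.5, 3.4]
width: 0.0004
```

Call:
{"api": "apply_moves", "payload": {
  "increments": [0,0,-0.001,0,0,0,0,0,-0.001,0,0,0]
}}

```text
t: 7.98
eef_pos: [0.5651, 0.0825, 0.0547]
ee_rot: [-3.129, 0.004, -1.732]
force: [-2.0, 0.1, 3.8]
width: 0.0004
```

Call:
{"api": "apply_moves", "payload": {
  "increments": [0,0,-0.001,0,0,0,0,0,-0.001,0,0,0]
}}

```text
t: 8.15
eef_pos: [0.5652, 0.0825, 0.0533]
ee_rot: [-3.129, 0.004, -1.732]
force: [-7.8, 0.9, 19.6]
width: 0.0003
```

Call:
{"api": "apply_moves", "payload": {
  "increments": [0,0,-0.001,0,0,0,0,0,-0.001,0,0,0]
}}

```text
t: 8.32
eef_pos: [0.5652, 0.0825, 0.0534]
ee_rot: [-3.128, 0.004, -1.731]
force: [-5.9, 1.0, 13.1]
width: 0.0005
```

```bash
python3 - <<'E'
from h import *
s=arm.get_state();print({k:np.round(s[k],3) for k in("force","moment","eef_pos","joint_efforts")})
i=optics.grab_frame("side"); a=cv2.imread("pics/side_n3.png")[205:305,195:295]
cv2.imwrite("pics/n4.png",cv2.resize(np.hstack([a,i[205:305,195:295,::-1]]),(800,400),interpolation=cv2.INTER_CUBIC))
j=optics.grab_frame("top"); cv2.imwrite("pics/top_n4.png",j[:,:,::-1])
E
```

```text
{'force': array([-5.934,  0.952, 13.071]), 'moment': array([0.121, 2.192, 0.003]), 'eef_pos': array([0.565, 0.083, 0.053]), 'joint_efforts': array([-6.8500e-01, -4.2543e+01,  2.1782e+01,  4.9920e+00,  1.9690e+00,
        1.0000e-02])}
```

View pics/n4.png

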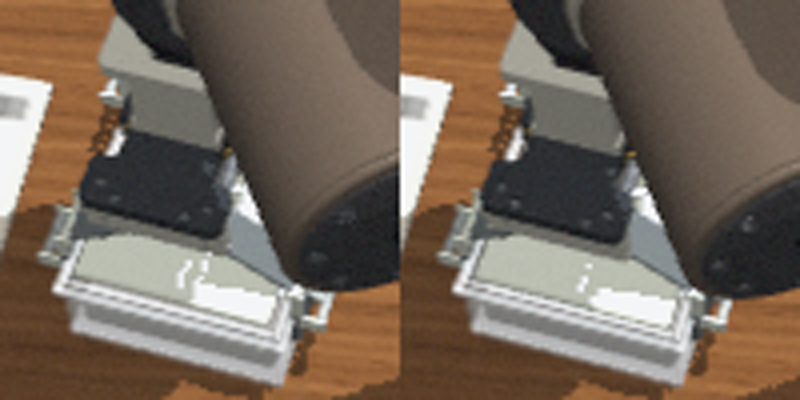

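The readings look like the lid: about 4 N of drag over roughly 3 mm, then a hard stop at TCP z 0.0533, so the real surface is about 32 mm above the height I expected from the pose. I'll lift clear and check the lid against the first picture before I touch a clip.

Call:
{"api": "apply_moves", "payload": {
  "increments": [0,0,0.002,0,0,0,0,0,0.01,0,0,0,0,0,0.02,0,0,0,0,0,0.02,0,0,0,0,0,0.02,0,0,0,0,0.02,0.02,0,0,0,0,0.03,0.02,0,0,0,0,0.04,0,0,0,0,0,0.04,0,0,0,0,0,0.03,0,0,0,0,0,0.02,0,0,0,0,0,0,0,0,0,0]
}}

```text
t: 9.42
eef_pos: [0.5644, 0.2689, 0.1758]
ee_rot: [-3.126, 0.009, -1.737]
force: [0.5, 0.3, 0.0]
width: 0.0006
```

```bash
python3 - <<'E'
from h import *
s=arm.get_state();print(np.round(s["eef_pos"],4),np.round(s["force"],2),np.round(s["moment"],3))
for n in("top","side"): cv2.imwrite(f"pics/{n}_n5.png",optics.grab_frame(n)[:,:,::-1])
z0=[cv2.imread("pics/side0.png"),cv2.imread("pics/side_n5.png")]
t=[cv2.imread("pics/top_n5.png")[130:230,180:280]]
f=lambda z:cv2.resize(z,(400,400),interpolation=cv2.INTER_CUBIC)
cv2.imwrite("pics/n5.png",np.hstack([f(t[0]),f(z0[1][205:305,195:295])]))
E
```

```text
[0.5644 0.2689 0.1758] [0.49 0.29 0.04] [-0.027  0.021  0.051]
```

View pics/n5.png

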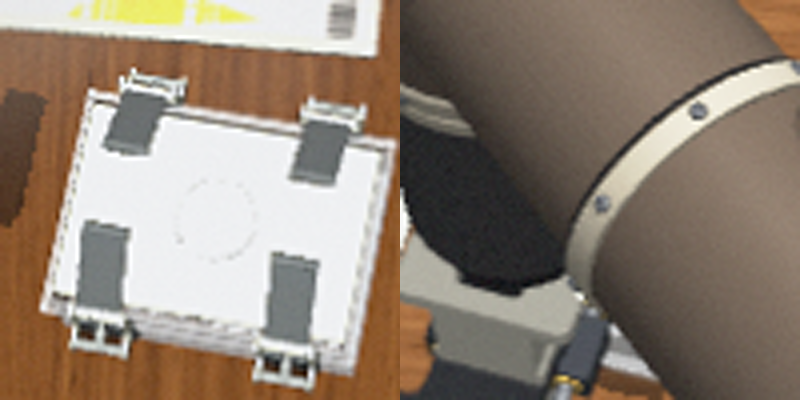

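```bash
python3 - <<'E'
from h import *
A=cv2.imread("pics/topcrop.png",0).astype(np.float32)   # 4x crop at (134,113)
B=cv2.resize(cv2.imread("pics/top_n5.png",0)[113:263,134:334],None,fx=4,fy=4,interpolation=cv2.INTER_CUBIC).astype(np.float32)
def sh(name,x0,y0,x1,y1):
    a,b=A[y0:y1,x0:x1],B[y0:y1,x0:x1]
    W=np.eye(2,3,dtype=np.float32)
    a=(a-a.mean())/a.std();b=(b-b.mean())/b.std()
    try: c,W=cv2.findTransformECC(a,b,W,cv2.MOTION_TRANSLATION,(3,200,1e-6),None,5); print(name,(W[:,2]/4).round(3),"px cc",round(c,3))
    except cv2.error as e: print(name,"fail")
sh("pad",345,235,455,340)
sh("clip a",280,170,345,228);sh("clip b",465,195,535,258);sh("clip c",445,312,510,400);sh("clip d",255,283,320,370)
sh("magazine",480,20,600,120)
for k,P in(("pad",[.5632,.0824,.078]),):
    print("pred for 3 mm",(proj("top",np.array(P)-[0,0,.003])-proj("top",P)).round(3))
E
```

```text
pad [0.156 0.539] px cc 0.642
clip a [-0.051  0.097] px cc 0.985
clip b [-0.016  0.062] px cc 0.992
clip c [-0.004  0.012] px cc 0.998
clip d [0.016 0.012] px cc 0.997
magazine [0.005 0.002] px cc 1.0
pred for 3 mm [[0.131 0.309]]
```

The top view confirms it: the pad shifted by about 0.5 px (lid down 4–5 mm) while the clips and the magazine stayed put. Next is clip a.

Call:
{"api": "apply_moves", "payload": {
  "increments": [0.0042,-0.017,0,-0.001,0.003,0,0.0042,-0.017,0,-0.001,0.003,0,0.0042,-0.017,0,-0.001,0.003,0,0.0042,-0.017,0,-0.001,0.003,0,0.0042,-0.017,0,-0.001,0.003,0,0.0042,-0.017,-0.01,0,0,0,0.0042,-0.014,-0.015,0,0,0,0.002,-0.007,-0.015,0,0,0,0,0,-0.01,0,0,0,0,0,0,0,0,0,0,0,0,0,0,0]
}}

```text
t: 10.43
eef_pos: [0.5944, 0.1258, 0.1258]
ee_rot: [3.141, -0.001, -1.747]
force: [0.9, 0.0, -0.0]
width: 0.0003
```

Call:
{"api": "apply_moves", "payload": {
  "increments": [0.002,0.003,-0.008,0,0,0.006,0.002,0.003,-0.008,0,0,0.006,0,0,-0.004,0,0,0,0,0,-0.002,0,0,0,0,0,0,0,0,0]
}}

```text
t: 10.85
eef_pos: [0.5995, 0.1346, 0.1037]
ee_rot: [-3.14, 0.001, -1.731]
force: [-0.5, -0.5, 0.2]
width: 0.0002
```

Call:
{"api": "apply_moves", "payload": {
  "increments": [0,0,-0.001,0,0,0,0,0,-0.001,0,0,0]
}}

```text
t: 11.02
eef_pos: [0.5996, 0.1353, 0.1017]
ee_rot: [-3.14, 0.001, -1.73]
force: [-1.4, 0.1, -0.0]
width: 0.0007
```

Call:
{"api": "apply_moves", "payload": {
  "increments": [0,0,-0.001,0,0,0,0,0,-0.001,0,0,0]
}}

```text
t: 11.18
eef_pos: [0.5997, 0.1356, 0.0999]
ee_rot: [-3.139, 0.001, -1.73]
force: [0.2, -0.2, -0.4]
width: 0.0001
```

Call:
{"api": "apply_moves", "payload": {
  "increments": [0,0,-0.001,0,0,0,0,0,-0.001,0,0,0,0,0,-0.001,0,0,0,0,0,-0.001,0,0,0]
}}

```text
t: 11.52
eef_pos: [0.5999, 0.1356, 0.0961]
ee_rot: [-3.139, 0.001, -1.73]
force: [0.9, 0.0, 0.5]
width: 0.0006
```

Call:
{"api": "apply_moves", "payload": {
  "increments": [-0.001,-0.002,-0.001,0,0,0,0,0,-0.001,0,0,0,0,0,-0.001,0,0,0,0,0,-0.001,0,0,0]
}}

```text
t: 11.85
eef_pos: [0.5988, 0.1332, 0.0917]
ee_rot: [-3.139, 0.002, -1.73]
force: [-0.1, 0.9, 0.2]
width: 0.0005
```

Call:
{"api": "apply_moves", "payload": {
  "increments": [0,0,-0.001,0,0,0,0,0,-0.001,0,0,0,0,0,-0.001,0,0,0,0,0,-0.001,0,0,0]
}}

```text
t: 12.18
eef_pos: [0.5987, 0.1331, 0.0874]
ee_rot: [-3.139, 0.001, -1.73]
force: [-1.9, 0.5, 3.5]
width: 0.0006
```

Call:
{"api": "apply_moves", "payload": {
  "increments": [0,0,-0.001,0,0,0,0,0,-0.001,0,0,0,0,0,-0.001,0,0,0,0,0,-0.001,0,0,0]
}}

```text
t: 12.52
eef_pos: [0.5971, 0.1334, 0.0848]
ee_rot: [-3.141, 0.001, -1.73]
force: [-4.2, -0.3, 7.6]
width: 0.0008
```

Call:
{"api": "apply_moves", "payload": {
  "increments": [0.0005,0,-0.0014,0,0,0,0.0005,0,-0.0014,0,0,0,0.0005,0,-0.0014,0,0,0,0.0005,0,-0.0014,0,0,0]
}}

```text
t: 12.85
eef_pos: [0.5958, 0.1335, 0.0824]
ee_rot: [3.139, -0.0, -1.729]
force: [-6.5, 1.2, 11.5]
width: 0.0003
```

Call:
{"api": "apply_moves", "payload": {
  "increments": [0.0005,0,-0.0014,0,0,0,0.0005,0,-0.0014,0,0,0,0.0005,0,-0.0014,0,0,0,0.0005,0,-0.0014,0,0,0]
}}

```text
t: 13.18
eef_pos: [0.5948, 0.1337, 0.0809]
ee_rot: [3.136, -0.001, -1.727]
force: [-6.8, 2.0, 11.8]
width: 0.0008
```

Call:
{"api": "apply_moves", "payload": {
  "increments": [0.001,0,-0.0019,0,-0.0015,0,0.001,0,-0.0019,0,-0.0015,0,0.001,0,-0.0019,0,-0.0015,0,0.001,0,-0.0019,0,-0.0015,0]
}}

```text
t: 13.52
eef_pos: [0.5947, 0.1336, 0.0777]
ee_rot: [3.138, -0.001, -1.726]
force: [-9.6, 1.8, 13.1]
width: 0.0007
```

Call:
{"api": "apply_moves", "payload": {
  "increments": [0.0003,0,-0.0019,0,-0.001,-0.001,0.0003,0,-0.0019,0,-0.001,-0.001,0.0003,0,-0.0019,0,-0.001,-0.001,0.0003,0,-0.0019,0,-0.001,-0.001]
}}

```text
t: 13.85
eef_pos: [0.5933, 0.1339, 0.0748]
ee_rot: [3.141, -0.001, -1.728]
force: [-7.4, 0.9, 12.0]
width: 0.0003
```

Call:
{"api": "apply_moves", "payload": {
  "increments": [0.0003,0,-0.0019,0,-0.001,-0.001,0.0003,0,-0.0019,0,-0.001,-0.001,0.0003,0,-0.0019,0,-0.001,-0.001]
}}

```text
t: 14.1
eef_pos: [0.5924, 0.1341, 0.0724]
ee_rot: [-3.141, -0.001, -1.73]
force: [-6.1, 1.0, 11.3]
width: 0.0007
```

Call:
{"api": "apply_moves", "payload": {
  "increments": [0.0007,0,-0.0018,0,0,0,0.0007,0,-0.0018,0,0,0,0.0007,0,-0.0018,0,0,0]
}}

```text
t: 14.35
eef_pos: [0.5915, 0.1341, 0.0696]
ee_rot: [3.14, -0.002, -1.729]
force: [-7.4, 2.0, 9.6]
width: 0.0004
```

Call:
{"api": "apply_moves", "payload": {
  "increments": [0.0007,0,-0.0015,0,0,0,0.0007,0,-0.0015,0,0,0,0.0007,0,-0.0015,0,0,0]
}}

```text
t: 14.6
eef_pos: [0.5912, 0.1342, 0.067]
ee_rot: [3.137, -0.002, -1.729]
force: [-6.1, 0.7, 8.7]
width: 0.0006
```

Call:
{"api": "apply_moves", "payload": {
  "increments": [0.0005,0,-0.0013,0,-0.001,0,0.0005,0,-0.0013,0,-0.001,0,0.0005,0,-0.0013,0,-0.001,0]
}}

```text
t: 14.85
eef_pos: [0.5911, 0.1342, 0.0644]
ee_rot: [3.138, -0.002, -1.728]
force: [-3.8, 0.1, 4.9]
width: 0.0007
```

Call:
{"api": "apply_moves", "payload": {
  "increments": [0.0005,0,-0.0011,0,-0.001,0,0.0005,0,-0.0011,0,-0.001,0,0.0005,0,-0.0011,0,-0.001,0]
}}

```text
t: 15.1
eef_pos: [0.5923, 0.1342, 0.0615]
ee_rot: [3.141, -0.002, -1.728]
force: [-1.1, -0.9, 2.0]
width: 0.0004
```

Call:
{"api": "apply_moves", "payload": {
  "increments": [0.0005,0,-0.001,0,-0.001,0,0.0005,0,-0.001,0,-0.001,0]
}}

```text
t: 15.27
eef_pos: [0.5937, 0.1344, 0.0591]
ee_rot: [-3.139, -0.001, -1.728]
force: [0.3, 0.9, -0.9]
width: 0.0005
```

Call:
{"api": "apply_moves", "payload": {
  "increments": [0,0,-0.0008,0,0,0,0,0,-0.0008,0,0,0]
}}

```text
t: 15.43
eef_pos: [0.5942, 0.1344, 0.0568]
ee_rot: [-3.139, -0.001, -1.728]
force: [-0.9, 0.4, 1.8]
width: 0.0007
```

Call:
{"api": "apply_moves", "payload": {
  "increments": [0,0,-0.0008,0,0,0]
}}

```text
t: 15.52
eef_pos: [0.5942, 0.1343, 0.0561]
ee_rot: [-3.139, -0.001, -1.728]
force: [-5.1, 1.9, 10.2]
width: 0.0009
```

Call:
{"api": "apply_moves", "payload": {
  "increments": [0,0,-0.0007,0,0,0]
}}

```text
t: 15.6
eef_pos: [0.5942, 0.1343, 0.0561]
ee_rot: [-3.139, -0.001, -1.728]
force: [-5.8, 0.6, 11.4]
width: 0.0008
```

Clip a snapped: the force fell to about zero, then a hard stop at TCP z 0.0561. The opposite clip, c, is next.

Call:
{"api": "apply_moves", "payload": {
  "increments": [0,0,0.003,0,0,0,0,0,0.015,0,0,0,0,0,0.02,0,0,0,0,0,0.02,0,0,0,-0.0095,-0.0155,0.004,0,0,0,-0.0095,-0.0155,0,0,0,0,-0.0095,-0.0155,0,0,0,0,-0.0095,-0.0155,0,0,0,0,-0.0095,-0.0155,0,0,0,0,-0.006,-0.01,0,0,0,0,-0.003,-0.005,0,0,0,0,0,0,0,0,0,0]
}}

```text
t: 16.6
eef_pos: [0.5305, 0.0337, 0.1162]
ee_rot: [3.141, -0.003, -1.729]
force: [0.3, -0.2, 0.1]
width: 0.0005
```

Call:
{"api": "apply_moves", "payload": {
  "increments": [0.0005,0,-0.006,0,0,0,0.0005,0,-0.005,0,0,0,0,0,-0.003,0,0,0,0,0,-0.001,0,0,0]
}}

```text
t: 16.93
eef_pos: [0.5326, 0.0344, 0.0994]
ee_rot: [-3.141, -0.003, -1.729]
force: [0.2, 0.4, -0.6]
width: 0.0004
```

Call:
{"api": "apply_moves", "payload": {
  "increments": [0,0,-0.0012,0,0,0,0,0,-0.0012,0,0,0,0,0,-0.0012,0,0,0]
}}

```text
t: 17.18
eef_pos: [0.5337, 0.0353, 0.0947]
ee_rot: [-3.141, -0.004, -1.727]
force: [1.0, -2.1, 3.6]
width: 0.0005
```

Call:
{"api": "apply_moves", "payload": {
  "increments": [0,0,-0.0012,0,0,0,0,0,-0.0012,0,0,0,0,0,-0.0012,0,0,0]
}}

```text
t: 17.43
eef_pos: [0.5356, 0.0351, 0.0923]
ee_rot: [-3.138, -0.004, -1.726]
force: [0.3, -2.9, 5.3]
width: 0.0004
```

Call:
{"api": "apply_moves", "payload": {
  "increments": [0,0,-0.0012,0,0,0,0,0,-0.0012,0,0,0,0,0,-0.0012,0,0,0]
}}

```text
t: 17.68
eef_pos: [0.537, 0.0348, 0.0904]
ee_rot: [-3.135, -0.004, -1.725]
force: [-0.2, -1.7, 6.7]
width: 0.0008
```

Call:
{"api": "apply_moves", "payload": {
  "increments": [-0.002,-0.0004,-0.0005,0,-0.001,0,-0.002,-0.0004,-0.0005,0,-0.001,0,-0.002,-0.0004,-0.0005,0,-0.001,0,-0.002,-0.0004,-0.0005,0,0,0]
}}

```text
t: 18.02
eef_pos: [0.5356, 0.0349, 0.0928]
ee_rot: [-3.119, 0.001, -1.723]
force: [1.9, -0.8, 5.5]
width: 0.0007
```

Call:
{"api": "apply_moves", "payload": {
  "increments": [0,0,0.004,0,0.005,0,-0.004,-0.001,0.004,0,0.005,-0.003,-0.004,-0.001,0,0,0.005,-0.003,-0.002,-0.001,0,0,0.004,-0.002,0,0,0,0,0.003,0,0,0,0,0,0,0]
}}

```text
t: 18.52
eef_pos: [0.5227, 0.0321, 0.1008]
ee_rot: [3.138, -0.001, -1.733]
force: [-0.2, -0.7, -0.5]
width: 0.0004
```

Call:
{"api": "apply_moves", "payload": {
  "increments": [0.0015,0,-0.002,0,-0.001,0,0.001,0,-0.002,0,-0.001,0,0,0,-0.0012,0,0,0,-0.0005,0,-0.0012,0,0,0]
}}

```text
t: 18.85
eef_pos: [0.5265, 0.0322, 0.0942]
ee_rot: [-3.141, -0.001, -1.732]
force: [2.2, -1.9, 4.0]
width: 0.0004
```

Call:
{"api": "apply_moves", "payload": {
  "increments": [-0.0008,0,-0.0013,0,0.001,0,-0.0008,0,-0.0013,0,0.001,0,-0.0008,0,-0.0013,0,0.001,0,-0.0008,0,-0.0013,0,0.001,0]
}}

```text
t: 19.18
eef_pos: [0.5283, 0.032, 0.0919]
ee_rot: [-3.136, -0.001, -1.73]
force: [0.8, -2.5, 6.2]
width: 0.0004
```

Call:
{"api": "apply_moves", "payload": {
  "increments": [-0.0013,0,-0.0017,0,0.002,-0.001,-0.0013,0,-0.0017,0,0.002,-0.001,-0.0013,0,-0.0017,0,0.002,-0.001,-0.0013,0,-0.0017,0,0.002,-0.001]
}}

```text
t: 19.52
eef_pos: [0.5297, 0.0318, 0.0898]
ee_rot: [-3.132, -0.0, -1.731]
force: [2.6, -2.2, 8.6]
width: 0.0004
```

Call:
{"api": "apply_moves", "payload": {
  "increments": [-0.0013,0,-0.0018,0,0.002,-0.001,-0.0013,0,-0.0018,0,0.002,-0.001,-0.0013,0,-0.0018,0,0.002,-0.001,-0.0013,0,-0.0018,0,0.002,-0.001]
}}

```text
t: 19.85
eef_pos: [0.5311, 0.0316, 0.0879]
ee_rot: [-3.127, 0.0, -1.732]
force: [0.8, -2.8, 10.0]
width: 0.0006
```

Call:
{"api": "apply_moves", "payload": {
  "increments": [-0.0013,0,-0.0022,0,0.005,0,-0.0013,0,-0.0022,0,0.005,0,-0.0013,0,-0.0022,0,0.005,0,-0.0013,0,-0.0022,0,0.005,0]
}}

```text
t: 20.18
eef_pos: [0.5326, 0.0313, 0.0848]
ee_rot: [-3.134, -0.001, -1.728]
force: [1.7, -2.8, 9.9]
width: 0.0004
```

Call:
{"api": "apply_moves", "payload": {
  "increments": [-0.0013,0,-0.0022,0,0.004,0,-0.0013,0,-0.0022,0,0.004,0,-0.0013,0,-0.0022,0,0.004,0,-0.0013,0,-0.0022,0,0.004,0]
}}

```text
t: 20.52
eef_pos: [0.534, 0.0311, 0.0816]
ee_rot: [-3.137, -0.002, -1.725]
force: [1.0, -2.5, 9.8]
width: 0.0005
```

Call:
{"api": "apply_moves", "payload": {
  "increments": [-0.0017,0.0003,-0.0021,0,0.003,-0.002,-0.0017,0.0003,-0.0021,0,0.003,-0.002,-0.0017,0.0003,-0.0021,0,0.003,-0.002,-0.0017,0.0003,-0.0021,0,0.003,-0.002]
}}

```text
t: 20.85
eef_pos: [0.5349, 0.0312, 0.0792]
ee_rot: [-3.135, -0.003, -1.729]
force: [2.9, -4.7, 8.9]
width: 0.0008
```

Call:
{"api": "apply_moves", "payload": {
  "increments": [-0.0017,0.0003,-0.002,0,0.003,-0.001,-0.0017,0.0003,-0.002,0,0.003,-0.001,-0.0017,0.0003,-0.002,0,0.003,-0.001]
}}

```text
t: 21.1
eef_pos: [0.5355, 0.0311, 0.0776]
ee_rot: [-3.133, -0.005, -1.729]
force: [2.5, -4.1, 8.4]
width: 0.0001
```

Call:
{"api": "apply_moves", "payload": {
  "increments": [-0.0017,0,-0.002,0,0.003,0,-0.0017,0,-0.002,0,0.003,0,-0.0017,0,-0.002,0,0.003,0,-0.0017,0,-0.002,0,0.003,0]
}}

```text
t: 21.43
eef_pos: [0.5363, 0.0307, 0.075]
ee_rot: [-3.131, -0.004, -1.726]
force: [3.5, -2.7, 7.1]
width: 0.0004
```

Call:
{"api": "apply_moves", "payload": {
  "increments": [-0.0015,0,-0.0016,0,0.003,0,-0.0015,0,-0.0016,0,0.003,0,-0.0015,0,-0.0016,0,0.003,0]
}}

```text
t: 21.68
eef_pos: [0.5366, 0.0306, 0.0733]
ee_rot: [-3.131, -0.004, -1.724]
force: [3.0, -3.0, 5.7]
width: 0.0005
```

Call:
{"api": "apply_moves", "payload": {
  "increments": [-0.0015,0,-0.0014,0,0.003,0,-0.0015,0,-0.0014,0,0.003,0]
}}

```text
t: 21.85
eef_pos: [0.5367, 0.0306, 0.0723]
ee_rot: [-3.131, -0.004, -1.723]
force: [2.6, -2.2, 5.1]
width: 0.0005
```

Call:
{"api": "apply_moves", "payload": {
  "increments": [-0.0015,0,-0.0014,0,0.003,-0.002,-0.0015,0,-0.0014,0,0.003,-0.002,-0.0015,0,-0.0014,0,0.003,-0.002,-0.0015,0,-0.0014,0,0.003,-0.002]
}}

```text
t: 22.18
eef_pos: [0.5322, 0.0311, 0.0674]
ee_rot: [-3.14, -0.005, -1.731]
force: [0.8, -0.3, -0.3]
width: 0.0005
```

Call:
{"api": "apply_moves", "payload": {
  "increments": [-0.001,0,-0.0011,0,0.002,0,-0.001,0,-0.0011,0,0.002,0,-0.001,0,-0.0011,0,0.002,0]
}}

```text
t: 22.43
eef_pos: [0.529, 0.0311, 0.0639]
ee_rot: [3.137, -0.006, -1.73]
force: [1.2, -1.2, 13.7]
width: 0.0003
```

Call:
{"api": "apply_moves", "payload": {
  "increments": [-0.0005,0,-0.001,0,0.001,0,-0.0005,0,-0.001,0,0.001,0]
}}

```text
t: 22.6
eef_pos: [0.529, 0.031, 0.0639]
ee_rot: [3.137, -0.007, -1.729]
force: [-2.1, -0.9, 12.7]
width: 0.0004
```

Clip c is flat: zero force, then a hard stop at 0.0639, against about 0.063 predicted. Clip b next.

Call:
{"api": "apply_moves", "payload": {
  "increments": [0,0,0.003,0,0,0,0,0,0.015,0,0,0,0,0,0.018,0,0,0,0,0,0.014,0,0,0,0.012,-0.0015,0.002,0,0,0,0.012,-0.0015,0,0,0,0,0.012,-0.0015,0,0,0,0,0.008,-0.001,-0.003,0,0,0,0.004,0,-0.005,0,0,0,0,0,-0.004,0,0,0,0,0,0,0,0,0]
}}

```text
t: 23.52
eef_pos: [0.571, 0.0238, 0.0983]
ee_rot: [3.119, -0.012, -1.731]
force: [-0.5, 0.3, -0.1]
width: 0.0002
```

Call:
{"api": "apply_moves", "payload": {
  "increments": [0.004,0,0,0.003,-0.008,-0.001,0.004,0,0,0.003,-0.008,-0.001,0.003,0,0,0.002,-0.008,0,0,0,0,0,0,0,0,0,0,0,0,0]
}}

```text
t: 23.93
eef_pos: [0.5809, 0.0236, 0.0966]
ee_rot: [3.141, -0.001, -1.733]
force: [0.4, -0.4, -1.4]
width: 0.0004
```

Call:
{"api": "apply_moves", "payload": {
  "increments": [0.0005,0,-0.0015,0,0,0,0.0005,0,-0.0012,0,0,0,0.0005,0,-0.0012,0,0,0]
}}

```text
t: 24.18
eef_pos: [0.5826, 0.0238, 0.0935]
ee_rot: [-3.141, 0.0, -1.733]
force: [-1.1, -0.2, 0.7]
width: 0.0008
```

Call:
{"api": "apply_moves", "payload": {
  "increments": [0.0004,0,-0.0012,0,0,0,0.0004,0,-0.0012,0,0,0,0.0004,0,-0.0012,0,0,0]
}}

```text
t: 24.43
eef_pos: [0.5829, 0.0237, 0.0901]
ee_rot: [3.141, -0.001, -1.733]
force: [-5.6, 1.1, 6.9]
width: 0.0002
```

Call:
{"api": "apply_moves", "payload": {
  "increments": [0.0005,0,-0.0015,0,-0.001,0,0.0005,0,-0.0015,0,-0.001,0,0.0005,0,-0.0015,0,-0.001,0,0.0005,0,-0.0015,0,-0.001,0]
}}

```text
t: 24.77
eef_pos: [0.5816, 0.0237, 0.0861]
ee_rot: [3.14, -0.001, -1.732]
force: [-6.1, 1.1, 10.9]
width: 0.0001
```

Call:
{"api": "apply_moves", "payload": {
  "increments": [0.0005,0,-0.0018,0,-0.002,0,0.0005,0,-0.0018,0,-0.002,0,0.0005,0,-0.0018,0,-0.002,0,0.0005,0,-0.0018,0,-0.002,0]
}}

```text
t: 25.1
eef_pos: [0.581, 0.0236, 0.0823]
ee_rot: [-3.138, -0.001, -1.731]
force: [-7.0, 1.8, 12.0]
width: 0.0004
```

Call:
{"api": "apply_moves", "payload": {
  "increments": [0.0005,0,-0.0019,0,-0.001,0,0.0005,0,-0.0019,0,-0.001,0,0.0005,0,-0.0019,0,-0.001,0,0.0005,0,-0.0019,0,-0.001,0]
}}

```text
t: 25.43
eef_pos: [0.5795, 0.0237, 0.0783]
ee_rot: [-3.138, -0.002, -1.73]
force: [-7.4, 1.6, 11.2]
width: 0.0005
```

Call:
{"api": "apply_moves", "payload": {
  "increments": [0.0006,0,-0.0019,0,-0.001,0,0.0006,0,-0.0019,0,-0.001,0,0.0006,0,-0.0019,0,-0.001,0,0.0006,0,-0.0019,0,-0.001,0]
}}

```text
t: 25.77
eef_pos: [0.5782, 0.0239, 0.0735]
ee_rot: [-3.138, -0.002, -1.73]
force: [-6.0, 2.6, 9.2]
width: 0.0003
```

Call:
{"api": "apply_moves", "payload": {
  "increments": [0.0006,0,-0.0018,0,-0.001,0,0.0006,0,-0.0018,0,-0.001,0,0.0006,0,-0.0018,0,-0.001,0,0.0006,0,-0.0018,0,-0.001,0]
}}

```text
t: 26.1
eef_pos: [0.5777, 0.0239, 0.0676]
ee_rot: [-3.138, -0.003, -1.729]
force: [-2.5, 0.6, 4.1]
width: 0.0004
```

Call:
{"api": "apply_moves", "payload": {
  "increments": [0.0006,0,-0.0011,0,0,0,0.0006,0,-0.0011,0,0,0,0.0006,0,-0.0011,0,0,0]
}}

```text
t: 26.35
eef_pos: [0.5795, 0.024, 0.0641]
ee_rot: [-3.138, -0.003, -1.729]
force: [0.5, 0.5, -0.1]
width: 0.0002
```

Call:
{"api": "apply_moves", "payload": {
  "increments": [0.0003,0,-0.001,0,0,0,0.0003,0,-0.001,0,0,0]
}}

```text
t: 26.52
eef_pos: [0.5808, 0.024, 0.0616]
ee_rot: [-3.137, -0.002, -1.729]
force: [0.1, 0.6, -0.7]
width: 0.0006
```

Call:
{"api": "apply_moves", "payload": {
  "increments": [0,0,-0.0009,0,0,0,0,0,-0.0009,0,0,0]
}}

```text
t: 26.68
eef_pos: [0.581, 0.024, 0.0604]
ee_rot: [-3.138, -0.003, -1.729]
force: [-7.0, 1.6, 14.4]
width: 0.0007
```

Call:
{"api": "apply_moves", "payload": {
  "increments": [0,0,-0.0008,0,0,0,0,0,-0.0008,0,0,0]
}}

```text
t: 26.85
eef_pos: [0.5809, 0.024, 0.0607]
ee_rot: [-3.137, -0.003, -1.728]
force: [-3.7, 0.4, 9.9]
width: 0.0004
```

Clip b is flat, with a hard stop at 0.0604. Clip d is last.

Call:
{"api": "apply_moves", "payload": {
  "increments": [0,0,0.003,0,0,0,0,0,0.015,0,0,0,0,0,0.018,0,0,0,0,0,0.018,0,0,0,-0.0065,0.0175,0.003,0,0,0,-0.0065,0.0175,0,0,0,0,-0.0065,0.0175,0,0,0,0,-0.0065,0.0175,0,0,0,0,-0.0065,0.0175,0,0,0,0,-0.005,0.0135,0,0,0,0,-0.003,0.008,0,0,0,0,0,0.003,0,0,0,0,0,0,0,0,0,0]
}}

```text
t: 27.93
eef_pos: [0.5404, 0.1403, 0.1205]
ee_rot: [-3.134, -0.001, -1.731]
force: [-0.8, 0.2, -0.4]
width: 0.0005
```

Call:
{"api": "apply_moves", "payload": {
  "increments": [0,0,-0.007,0,0.003,0,0,0,-0.007,0,0.003,0,0,0,-0.004,0,0,0,0,0,-0.001,0,0,0]
}}

```text
t: 28.27
eef_pos: [0.5411, 0.1386, 0.0993]
ee_rot: [-3.141, -0.002, -1.732]
force: [-0.4, 0.1, 0.4]
width: 0.0
```

Call:
{"api": "apply_moves", "payload": {
  "increments": [0,0,-0.0012,0,0,0,0,0,-0.0012,0,0,0,0,0,-0.0012,0,0,0]
}}

```text
t: 28.52
eef_pos: [0.541, 0.1371, 0.0942]
ee_rot: [3.141, -0.004, -1.734]
force: [0.7, 0.2, 0.4]
width: 0.0007
```

Call:
{"api": "apply_moves", "payload": {
  "increments": [-0.0008,0,-0.0012,0,0.001,0,-0.0008,0,-0.0012,0,0.001,0,-0.0008,0,-0.0012,0,0.001,0]
}}

```text
t: 28.77
eef_pos: [0.541, 0.1373, 0.0919]
ee_rot: [-3.141, -0.003, -1.734]
force: [2.5, -1.3, 4.6]
width: 0.0005
```

Call:
{"api": "apply_moves", "payload": {
  "increments": [-0.0013,0.0006,-0.0016,0,0.002,0,-0.0013,0.0006,-0.0016,0,0.002,0,-0.0013,0.0006,-0.0016,0,0.002,0,-0.0013,0.0006,-0.0016,0,0.002,0]
}}

```text
t: 29.1
eef_pos: [0.54, 0.14, 0.0893]
ee_rot: [-3.141, -0.002, -1.731]
force: [3.3, -4.5, 7.4]
width: 0.0006
```

Call:
{"api": "apply_moves", "payload": {
  "increments": [-0.0014,0.0005,-0.002,0,0.004,0,-0.0014,0.0005,-0.002,0,0.004,0,-0.0014,0.0005,-0.002,0,0.004,0,-0.0014,0.0005,-0.002,0,0.004,0]
}}

```text
t: 29.43
eef_pos: [0.5394, 0.1418, 0.0865]
ee_rot: [3.137, -0.002, -1.729]
force: [-0.6, -1.5, 7.8]
width: 0.0005
```

Call:
{"api": "apply_moves", "payload": {
  "increments": [-0.0014,0.0005,-0.0021,0,0.004,0,-0.0014,0.0005,-0.0021,0,0.004,0,-0.0014,0.0005,-0.0021,0,0.004,0,-0.0014,0.0005,-0.0021,0,0.004,0]
}}

```text
t: 29.77
eef_pos: [0.5364, 0.1445, 0.0822]
ee_rot: [3.127, -0.002, -1.727]
force: [0.3, -2.1, 9.8]
width: 0.0003
```

Call:
{"api": "apply_moves", "payload": {
  "increments": [0.0005,-0.0003,-0.002,0,-0.003,-0.001,0.0005,-0.0003,-0.002,0,-0.003,-0.001,0.0005,-0.0003,-0.002,0,-0.003,-0.001]
}}

```text
t: 30.02
eef_pos: [0.5385, 0.1441, 0.0789]
ee_rot: [3.138, 0.0, -1.728]
force: [-1.3, -1.3, 9.5]
width: 0.0005
```

Call:
{"api": "apply_moves", "payload": {
  "increments": [0,-0.0003,-0.0021,0,-0.002,-0.001,0,-0.0003,-0.0021,0,-0.002,-0.001,0,-0.0003,-0.0021,0,-0.002,-0.001,0,-0.0003,-0.0021,0,-0.002,-0.001]
}}

```text
t: 30.35
eef_pos: [0.5405, 0.1439, 0.0748]
ee_rot: [-3.132, 0.004, -1.73]
force: [-0.2, -1.5, 9.0]
width: 0.0005
```

Call:
{"api": "apply_moves", "payload": {
  "increments": [-0.0005,-0.0003,-0.002,0,0.002,0,-0.0005,-0.0003,-0.002,0,0.002,0,-0.0005,-0.0003,-0.002,0,0.002,0,-0.0005,-0.0003,-0.002,0,0.002,0]
}}

```text
t: 30.68
eef_pos: [0.5415, 0.1439, 0.0714]
ee_rot: [-3.132, 0.007, -1.728]
force: [0.5, -1.4, 7.4]
width: 0.0004
```

Call:
{"api": "apply_moves", "payload": {
  "increments": [-0.0005,0,-0.0013,0,0.001,0,-0.0005,0,-0.0013,0,0.001,0,-0.0005,0,-0.0013,0,0.001,0]
}}

```text
t: 30.93
eef_pos: [0.5418, 0.144, 0.0702]
ee_rot: [-3.131, 0.007, -1.726]
force: [1.5, -2.5, 8.0]
width: 0.0007
```

Call:
{"api": "apply_moves", "payload": {
  "increments": [0,0,-0.001,0,0,0,0,0,-0.001,0,0,0]
}}

```text
t: 31.1
eef_pos: [0.5422, 0.1437, 0.0695]
ee_rot: [-3.13, 0.008, -1.726]
force: [0.1, -1.5, 5.7]
width: 0.0006
```

Call:
{"api": "apply_moves", "payload": {
  "increments": [0,0,-0.0009,0,0,0,0,0,-0.0009,0,0,0]
}}

```text
t: 31.27
eef_pos: [0.5423, 0.1437, 0.0687]
ee_rot: [-3.129, 0.008, -1.726]
force: [0.3, -2.3, 5.1]
width: 0.0005
```

Call:
{"api": "apply_moves", "payload": {
  "increments": [-0.0003,0,-0.0014,-0.002,0.002,-0.001,-0.0003,0,-0.0014,-0.002,0.002,-0.001,-0.0003,0,-0.0014,-0.002,0.002,-0.001,-0.0003,0,-0.0013,0,0.002,0]
}}

```text
t: 31.6
eef_pos: [0.5413, 0.1441, 0.064]
ee_rot: [-3.134, 0.002, -1.728]
force: [-0.6, 1.1, 0.1]
width: 0.0004
```

Call:
{"api": "apply_moves", "payload": {
  "increments": [0,0,-0.001,0,0.001,0,0,0,-0.001,0,0.001,0]
}}

```text
t: 31.77
eef_pos: [0.5405, 0.1441, 0.0614]
ee_rot: [-3.138, 0.001, -1.728]
force: [-2.2, -1.7, 14.6]
width: 0.0005
```

Call:
{"api": "apply_moves", "payload": {
  "increments": [0,0,-0.0009,0,0.001,0,0,0,-0.0009,0,0.001,0]
}}

```text
t: 31.93
eef_pos: [0.5405, 0.1441, 0.0613]
ee_rot: [-3.14, -0.0, -1.727]
force: [-4.2, -1.4, 14.8]
width: 0.0003
```

Call:
{"api": "apply_moves", "payload": {
  "increments": [0,0,-0.0008,0,0,0,0,0,-0.0008,0,0,0]
}}

```text
t: 32.1
eef_pos: [0.5405, 0.1441, 0.0615]
ee_rot: [-3.14, -0.001, -1.726]
force: [-2.9, -1.2, 9.7]
width: 0.0005
```

Clip d snapped, with a hard stop at 0.0614. I'll retreat well clear and check everything.

Call:
{"api": "apply_moves", "payload": {
  "increments": [0,0,0.003,0,0,0,0,0,0.015,0,0,0,0,0,0.025,0,0,0,0,0,0.03,0,0,0,0,0.01,0.03,0,0,0,-0.012,0.03,0.02,0,0,0,-0.015,0.035,0,0,0,0,-0.015,0.035,0,0,0,0,-0.015,0.035,0,0,0,0,-0.015,0.035,0,0,0,0,-0.015,0.035,0,0,0,0,-0.015,0.035,0,0,0,0,-0.015,0.035,0,0,0,0,-0.015,0.035,0,0,0,0,-0.015,0.035,0,0,0,0,-0.015,0.035,0,0,0,0,-0.012,0.03,0,0,0,0,-0.008,0.02,0,0,0,0,0,0,0,0,0,0,0,0,0,0,0,0]
}}

```text
t: 33.77
eef_pos: [0.3321, 0.5988, 0.1781]
ee_rot: [3.122, -0.016, -1.731]
force: [-0.7, -0.7, 0.4]
width: 0.0007
```

```bash
python3 - <<'E'
from h import *
s=arm.get_state();print(s["t"],np.round(s["eef_pos"],4),np.round(s["force"],2))
f={}
for n in("top","side"):
    f[n]=optics.grab_frame(n); cv2.imwrite(f"pics/{n}_end.png",f[n][:,:,::-1])
    for t in("jar_tan","salt_shaker","kitchen_timer"):
        r=finder.landmark_of(n,t)
        if r: print(n,t,round(r[0]["conf"],2),onz(n,r[0]["point"],0).round(4))
g=lambda z:cv2.resize(z,(400,400),interpolation=cv2.INTER_CUBIC)
cv2.imwrite("pics/end.png",np.hstack([g(f["top"][130:230,180:280]),g(f["side"][205:305,195:295])])[:,:,::-1])
E
```

```text
33.7667 [0.3321 0.5988 0.1781] [-0.71 -0.72  0.45]
top jar_tan 0.55 [ 0.4655 -0.2935  0.    ]
top salt_shaker 0.61 [ 0.3702 -0.2691  0.    ]
top kitchen_timer 0.63 [ 0.4117 -0.1944  0.    ]
side jar_tan 0.69 [ 0.4612 -0.2944  0.    ]
side salt_shaker 0.72 [ 0.3704 -0.259   0.    ]
side kitchen_timer 0.78 [ 0.4103 -0.1985  0.    ]
```

View pics/end.png

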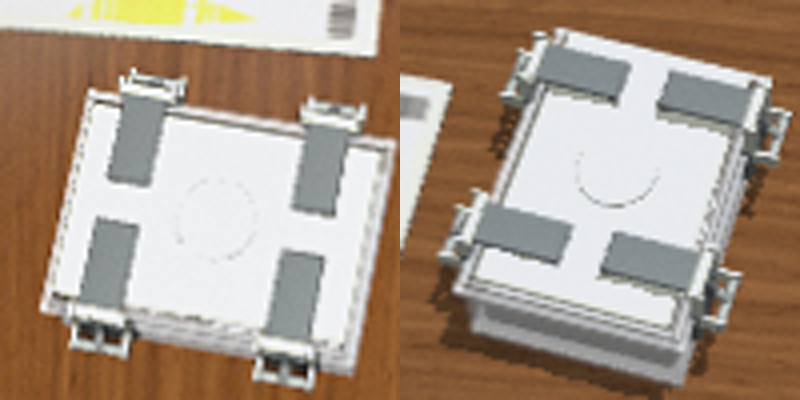

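The picture shows all four clips lying flat, with no long shadows under them any more, and the lid home. The bystanders are where they were, within the networks' scatter.

```bash
python3 -c "
from station import arm
print(arm.job_done())"
```

```text
the job is handed in; nothing more can be done
None
```

The container is closed and the job handed in at about 34 s of the 72 s allowed; `job_done` gives no verdict. I pushed the lid home by its pad, then snapped the clips crosswise: a, c, b, d.

**Lid:** it dragged at about 4 N over a few millimetres and then met a hard stop. The top view showed the pad about 4–5 mm lower afterwards, with the clips unmoved.

**Clips:** each one let go to about zero force and then met a hard stop (TCP z 0.0561, 0.0639, 0.0604 and 0.0614 for a, c, b, d). The last pictures from both cameras show all four flat.

**Force:** the largest I read was about 21 N, on the lid. Readings come only at the end of each move, so a short peak in between could have been missed.

**Other things on the table:** the jar, salt shaker and timer were found within about 8 mm of their first positions, which is within the networks' scatter. The arm ended well clear of everything.

**What disagreed:**
- The pad was first felt about 30 mm lower in the reported tool height than the stated fingertip offset predicts. I did not explain this; I worked from felt contact and the pad's known height instead.
- On clip c the fingers slid towards the bar's free end, so I lifted off once and set them again before pressing it flat.

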